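# Stack the optical window of a light sensor head

### The arm

A 7-joint arm with a two-finger parallel gripper is mounted at the origin on the work surface. World frame = base frame: x ahead of the robot, y to its left, z up, the work surface at z = 0. Lengths are in mm, angles in rad, forces in N, time in s.
With the tool pointing down it reaches from about 400 to 875 mm from the base axis. Payload 19.3 kg.
Tool frame: the origin (TCP) lies where the fingers leave the gripper's body, on its centre line; the fingertips stand 73 mm ahead of it and the grasp point (between the pads) lies 54 mm ahead of it; z points along the fingers, y is the direction in which the jaws open and shut (so a half turn about z gives the same grasp; the last joint's range is limited). The gripper opens to 85 mm and grips with 20 to 120 N. Pads are 22 mm wide; open, the fingers measure 114 mm over their backs; the gripper's body (76 mm by 85 mm) begins 54 mm behind the grasp point. The pads swing forward as they close: fully open they stand 13 mm farther back than shut.
Start: joints at [-1.319, 0.521, -0.036, 1.599, 0.021, 1.021, -0.113], TCP at [197.691, 592.904, 303.891] pointing down, gripper open.
Joint ranges: [-2.91, 2.91], [-0.3, 2.13], [-1.5, 1.42], [0.17, 2.43], [-1.26, 4.41], [0.16, 1.93], [-2.52, 2.52]. Speed limits (rad/s): [1.89, 1.89, 2.39, 2.39, 3.01, 3.01, 3.01].

### API

Orientations are given as a rotation vector (axis times angle).
In Python, from bench import env, vision gives the robot as it stands. The module is installed in compiled form; this text tells all that it offers.
- The arm moves only by the shell command python3 -m pendant 'ROWS' [OPENING] [FORCE]. ROWS is a JSON object of lists of equal length, an entry for each row: "xyz": the shift along the tool's x, y, z in mm, a list of three; "roll": the turn about the tool's z in rad. A call has 1 to 12 rows; each row shifts and turns the commanded pose from where the row before left it, along the tool's axes as they then stand; what a row does not reach is not made up. A row lasts 1/12 s, in which the tool goes at most 41.7 mm and 7.16 degrees, less where a joint would pass 70% of its speed; a pose out of reach is approached as far as the arm can. A call is refused whole if a number of a shift passes 41.7 or a number of a turn 0.125, either way. A call with a gripper value outside its range is refused whole. OPENING is the closure, from 0 (fully open) to 1 (shut), set as the call begins (- or left out, the last holds). The fingers move at their own pace and stop on an object; FORCE is the grip in N (left out, the last holds). Time passes only in rows, so rows that do not move let the fingers close. It gives the time, the measured TCP pose, the force and the opening at its end, in the units of the state.
- env.get_state(): the state, without advancing time (a new reading comes with each control period).
- vision.capture(name): name is "side" or "top"; returns the picture (480x640x3 uint8, red, green, blue); there is no depth.
- vision.calibration(name): a dict with "mtx" (3x3 intrinsics, pixels), "R" (3x3) and "t" (3): a world point X has camera coordinates R X + t. Camera axes: x right, y down, z forward; pixel columns grow to the right and rows downward; lengths in mm; the calibration is good to about 2 mm. A picture is of the moment at which its call begins. calibration takes no time and is no camera call.
- env.hand_in(): hands the job in, once; it reports no verdict.
The state is a dict: "t": time; "joints": joint angles; "qvel": joint speeds; "effort": joint torques, N m; "position": TCP position; "tool_rot": TCP orientation; "wrist_force": force on the tool from outside, world axes, zero at the start; "moment": the same for the moment, N m; "gripper_width": finger opening in mm.
Only numpy, scipy, OpenCV 4.12 (cv2) and the standard library are available. Lean on these libraries where they do the work, as an engineer would, in place of code of your own. Each camera call takes 0.05 s, during which the arm holds its last target.

### The job

Build up the window stack of the sensor head in the milled four-post holder: first the tall plain spacer, then the glass lens blank on top of it, and last the thin notched retaining ring on top of the glass. Each part should lie flat and centred between the four posts; lower the glass gently, do not let it drop, and let go of everything when you are done.

Things in the scene. Friction and masses are not known exactly. Their poses are not given: they have to be found in the camera images.
- holder: Fixed aluminium holder: plate 90 x 90 x 10 mm, a square 18 mm post on each corner, tops 46 mm above the table; inner faces 50 mm apart, so each side has an open gap 50 mm wide. Origin: centre of the underside, on the table; z up, x and y run through the gaps' middles (turned up to 25 degrees). Lower parts with the fingers in two opposite gaps (closing along x or y): the posts block the diagonals.
- spacer_center (a point): Centre (half-way up) of the spacer: plain aluminium tube, outer diameter 48 mm, inner 34 mm, 20 mm high, 45 g, loose, on end on the table; z is its axis. Lowest in the stack. Not the narrower sleeve (32 mm across, 24 mm high). Parts and bystanders lie at shuffled places either side of the holder, about 100 mm or more apart.
- lens_center (a point): Centre (half-way up) of the lens blank: clear glass disc, diameter 48 mm, 12 mm thick, both faces flat and alike, 55 g, loose, lying flat on the table; z is its axis. Middle of the stack. Not to be dropped.
- ring_center (a point): Centre (half-way up) of the retaining ring: thin aluminium ring, outer diameter 48 mm, inner 36 mm, 10 mm thick, four dark notches in its upper face, 30 g, loose, lying flat on the table; z is its axis. Top of the stack. Not the wider flange ring (64 mm across, six small bolt holes).
Mind the look-alikes: they are no part of the job. What is shaped like the part that bears ring_center but red is not meant. What is shaped like the part that bears lens_center but orange is not meant.

How it is judged:
By the outcome, as a careful person would: the job done as asked, in the order asked, and still so for the second after the job is handed in, with the robot touching nothing.
It also fails if it takes over 64 s, if anything falls off the work surface, if the arm or the gripper's body presses on something with over 40 N, if the wrist force passes 120 N, or if a joint passes its speed limit or range.

## Working session

There is one attempt and no reset: what is moved stays moved. The work goes in short steps, Python scripts to look and compute and a shell command to move; the robot and the scene stay as the last step left them, time stands still between calls to the robot, and variables do not carry over. Pictures are saved under pics/ and viewed, and the job is handed in when it is done.

```bash
mkdir -p pics; python3 - <<'E'
from bench import env, vision
import cv2,numpy as np
s=env.get_state(); print({k:np.round(v,3).tolist() for k,v in s.items()})
for n in("top","side"):
    cv2.imwrite(f"pics/{n}0.png",vision.capture(n)[:,:,::-1]); c=vision.calibration(n); print(n,{k:np.round(v,4).tolist() for k,v in c.items()})
E
```

```text
{'t': 0.0, 'joints': [-1.319, 0.522, -0.036, 1.6, 0.021, 1.021, -0.113], 'qvel': [0.003, 0.001, 0.0, -0.002, -0.0, -0.001, -0.001], 'effort': [-0.0, -92.712, 1.979, -36.995, 0.018, 0.008, -0.0], 'position': [197.63, 592.656, 303.337], 'tool_rot': [-0.503, -3.101, 0.002], 'wrist_force': [-0.094, 0.365, -0.238], 'moment': [0.033, 0.019, -0.02], 'gripper_width': 85.411}
top {'mtx': [[546.9294, 0.0, 318.8674], [0.0, 546.9294, 247.3994], [0.0, 0.0, 1.0]], 'R': [[0.0157, -0.9998, -0.0144], [-0.9855, -0.013, -0.1693], [0.1691, 0.0168, -0.9855]], 't': [1.2352, 487.2955, 927.0922]}
side {'mtx': [[541.0609, 0.0, 307.8396], [0.0, 541.0609, 231.4506], [0.0, 0.0, 1.0]], 'R': [[0.8782, -0.4782, 0.0005], [-0.3663, -0.6734, -0.6422], [0.3074, 0.5638, -0.7665]], 't': [-443.7577, 210.695, 809.2164]}
```

View pics/top0.png

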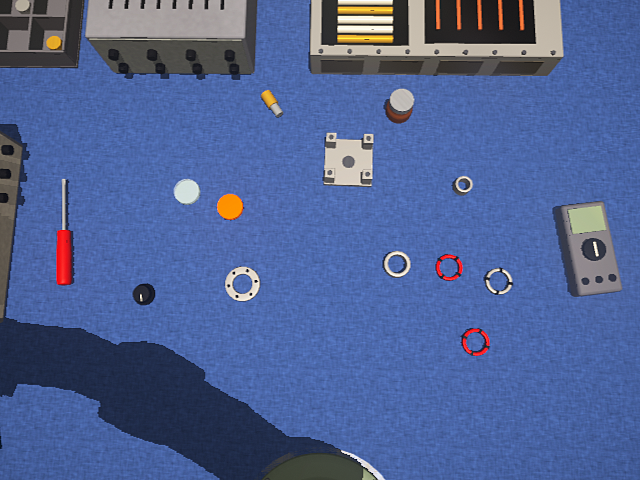

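View pics/side0.png

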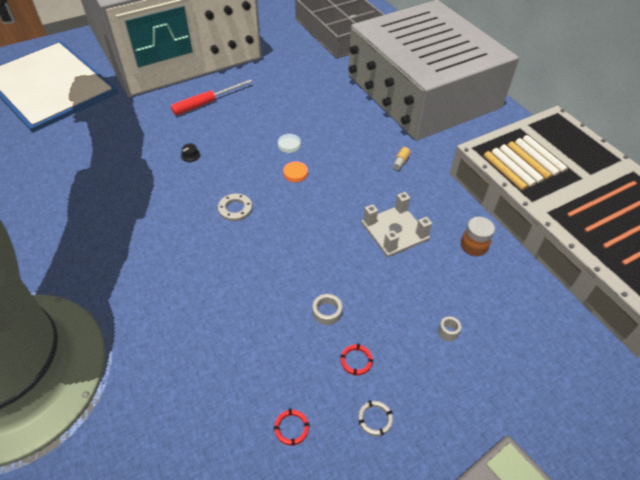

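```bash
cat > h.py <<'E'
from bench import env, vision
import cv2,numpy as np
def cast(n,uv,z):
    c=vision.calibration(n);R=np.array(c["R"]);t=np.array(c["t"]);C=-R.T@t
    d=R.T@np.linalg.inv(np.array(c["mtx"]))@np.array([uv[0],uv[1],1.]);return C+d*(z-C[2])/d[2]
def proj(n,X):
    c=vision.calibration(n);p=np.array(c["mtx"])@(np.array(c["R"])@np.array(X,float)+np.array(c["t"]));return p[:2]/p[2]
def blobcentre(n,img,uv,r=26):
    u,v=map(int,uv);x0,y0=max(u-r,0),max(v-r,0);w=img[y0:v+r,x0:u+r]
    hsv=cv2.cvtColor(np.ascontiguousarray(w),cv2.COLOR_RGB2HSV)
    m=((hsv[...,1]<110)&(hsv[...,2]>70)).astype(np.uint8)
    cs,_=cv2.findContours(m,cv2.RETR_EXTERNAL,cv2.CHAIN_APPROX_NONE)
    p=np.vstack([c for c in cs if len(c)>8]);hu=cv2.convexHull(p);M=cv2.moments(hu)
    return np.array([M['m10']/M['m00']+x0,M['m01']/M['m00']+y0]),M['m00']
E
python3 - <<'E'
from h import *
T=cv2.imread("pics/top0.png")[:,:,::-1];S=cv2.imread("pics/side0.png")[:,:,::-1]
for nm,h,a,b in(("spacer",20,(397,264),(327,309)),("lens",12,(187,192),(289,143)),("ring",10,(499,281),(376,418)),("holder",46,(349,160),(396,225))):
    for n,I,uv in(("top",T,a),("side",S,b)):
        c,A=blobcentre(n,I,uv,26 if h!=46 else 40); print(nm,n,c.round(1),A,cast(n,c,h/2).round(1))
cv2.imwrite("pics/z1.png",np.hstack([cv2.resize(T[120:200,310:390][:,:,::-1],(400,400),interpolation=0),cv2.resize(S[185:265,355:435][:,:,::-1],(400,400),interpolation=0)]))
E
```

```text
spacer top [396.8 263.9] 558.5 [ 464.1 -133.2   10. ]
spacer side [326.5 308.5] 2601.0 [ 466.4 -134.2   10. ]
lens top [186.5 191.3] 531.5 [596.8 259.    6. ]
lens side [288.5 142.5] 2601.0 [599.6 258.    6. ]
ring top [498.5 280.9] 555.0 [ 436.2 -317.4    5. ]
ring side [375.5 417.5] 2601.0 [ 439.7 -319.4    5. ]
holder top [348.2 159.4] 2555.5 [656.9 -43.3  23. ]
holder side [395.5 224.5] 6241.0 [657.3 -48.2  23. ]
```

View pics/z1.png

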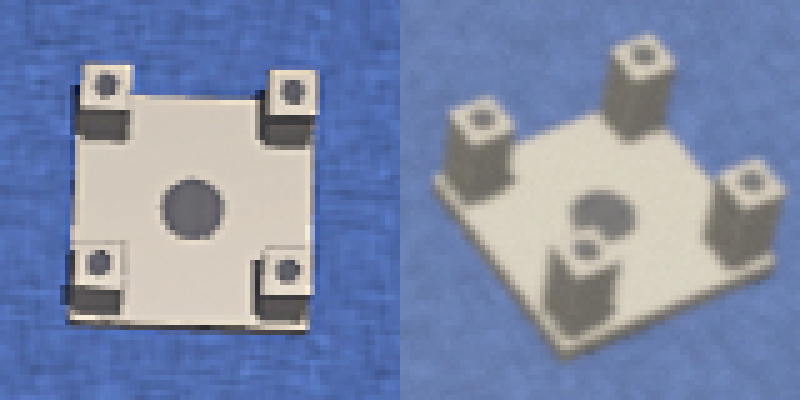

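```bash
cat >> h.py <<'E'
def blob2(img,uv,r=26):
    u,v=map(int,uv);x0,y0=max(u-r,0),max(v-r,0);w=img[y0:v+r,x0:u+r].astype(int)
    d=w[...,2]-w[...,0]; b=np.median(np.r_[d[0],d[-1],d[:,0],d[:,-1]])
    m=(d<b*0.5).astype(np.uint8)
    cs,_=cv2.findContours(m,cv2.RETR_EXTERNAL,cv2.CHAIN_APPROX_NONE)
    p=np.vstack([c for c in cs if len(c)>8 ]);hu=cv2.convexHull(p);M=cv2.moments(hu)
    return np.array([M['m10']/M['m00']+x0,M['m01']/M['m00']+y0]),M['m00']
def dark(img,uv,r):
    u,v=uv;w=img[v-r:v+r+1,u-r:u+r+1].mean(2); k=np.clip(np.percentile(w,80)-20-w,0,None)
    yy,xx=np.mgrid[v-r:v+r+1,u-r:u+r+1]; return np.array([(k*xx).sum(),(k*yy).sum()])/k.sum()
E
python3 - <<'E'
from h import *
T=cv2.imread("pics/top0.png")[:,:,::-1];S=cv2.imread("pics/side0.png")[:,:,::-1]
for nm,h,a,b in(("spacer",20,(397,264),(327,309)),("lens",12,(187,192),(289,143)),("ring",10,(499,281),(376,418))):
    for n,I,uv in(("top",T,a),("side",S,b)):
        c,A=blob2(I,uv); print(nm,n,c.round(1),A,cast(n,c,h/2).round(1))
for n,I,ps,cc in(("top",T,[(331,137),(368,138),(330,172),(367,174)],(348,161)),("side",S,[(371,209),(404,196),(392,234),(425,221)],(395,228))):
    P=np.array([cast(n,dark(I,p,2),46) for p in ps]);print(n,P.round(1).tolist(),P.mean(0).round(1),np.linalg.norm(P[[0,1,0,2]]-P[[1,3,2,3]],axis=1).round(1))
    for i,j in((0,1),(2,3),(0,2),(1,3)):
        d=P[j]-P[i];print(np.degrees(np.arctan2(d[1],d[0])).round(1),end=' ')
    c=dark(I,cc,9 if n=="top" else 3);print(c,cast(n,c,10).round(1))
E
```

```text
spacer top [396.4 263.7] 575.0 [ 464.4 -132.4   10. ]
spacer side [326.9 308.8] 755.0 [ 466.6 -135.    10. ]
lens top [186.6 191.4] 502.0 [596.7 258.8   6. ]
lens side [291.5 152.2] 754.0 [591.  228.1   6. ]
ring top [497.9 280.9] 566.5 [ 436.2 -316.4    5. ]
ring side [375. 418.] 953.0 [ 438.7 -319.7    5. ]
top [[692.1, -10.6, 46.0], [690.3, -78.6, 46.0], [624.7, -8.8, 46.0], [622.8, -77.0, 46.0]] [657.5 -43.8  46. ] [68.  67.6 67.4 68.2]
-91.5 -91.6 178.5 178.7 [348.01607763 161.37715136] [657.3 -43.4  10. ]
side [[627.0, -11.1, 46.0], [695.5, -12.8, 46.0], [625.2, -79.0, 46.0], [693.3, -80.8, 46.0]] [660.3 -45.9  46. ] [68.4 68.  67.9 68.1]
-1.4 -1.5 -91.5 -91.8 [nan nan] [nan nan nan]h.py:24: RuntimeWarning: invalid value encountered in divide
  yy,xx=np.mgrid[v-r:v+r+1,u-r:u+r+1]; return np.array([(k*xx).sum(),(k*yy).sum()])/k.sum()
```

```bash
cat >> h.py <<'E'
from scipy.spatial.transform import Rotation as Ro
def todo(x,y,z,head=88.5):
    s=env.get_state();R=Ro.from_rotvec(s["tool_rot"]).as_matrix()
    d=R.T@(np.array([x,y,z])-np.array(s["position"]))
    h=np.degrees(np.arctan2(R[1,1],R[0,1])); print("t",round(s["t"],2),"pos",np.round(s["position"],1),"tool shift",d.round(1),"head",round(h,2),"roll",np.radians(h-head).round(3),"tilt",R[:,2].round(3),"F",np.round(s["wrist_force"],1),"w",round(s["gripper_width"],1))
E
python3 -m pendant '{"xyz":[[0,0,0],[0,0,0],[0,0,0]],"roll":[-0.098,-0.098,-0.099]}' 0
python3 -c "
from h import *
todo(450,250,240);todo(465.5,-133.7,120)"
```

```text
t: 0.35
position: [197.5, 592.8, 303.6]
tool_rot: [-0.034, -3.141, 0.001]
wrist_force: [-0.2, -0.9, 0.4]
gripper_width: 85.4
t 0.35 pos [197.5 592.8 303.6] tool shift [-259.9 -337.2   63.8] head 88.75 roll 0.004 tilt [-0.    -0.001 -1.   ] F [-0.2 -0.9  0.4] w 85.4
t 0.35 pos [197.5 592.8 303.6] tool shift [-283.8 -720.4  184. ] head 88.75 roll 0.004 tilt [-0.    -0.001 -1.   ] F [-0.2 -0.9  0.4] w 85.4
```

```bash
python3 -m pendant '{"xyz":[[-21.7,-28.1,5.3],[-21.7,-28.1,5.3],[-21.7,-28.1,5.3],[-21.7,-28.1,5.3],[-21.7,-28.1,5.3],[-21.7,-28.1,5.3],[-21.7,-28.1,5.3],[-21.7,-28.1,5.3],[-21.7,-28.1,5.3],[-21.7,-28.1,5.3],[-21.7,-28.1,5.3],[-21.7,-28.1,5.3]],"roll":[0,0,0,0,0,0,0,0,0,0,0,0]}'
python3 -m pendant '{"xyz":[[-2,-31.9,10],[-2,-31.9,10],[-2,-31.9,10],[-2,-31.9,10],[-2,-31.9,10],[-2,-31.9,10],[-2,-31.9,10],[-2,-31.9,10],[-2,-31.9,10],[-2,-31.9,10],[-2,-31.9,10],[-2,-31.9,10]],"roll":[0,0,0,0,0,0,0,0,0,0,0,0]}'
python3 -m pendant '{"xyz":[[0,0,0]],"roll":[0.004]}'
python3 -c "
from h import *
todo(465.5,-133.7,78)
cv2.imwrite('pics/s1.png',vision.capture('side')[:,:,::-1])"
```

```text
t: 1.35
position: [449.6, 247.2, 240.0]
tool_rot: [-0.042, -3.141, 0.0]
wrist_force: [0.6, 1.5, -0.8]
gripper_width: 85.8
t: 2.35
position: [462.4, -136.0, 119.7]
tool_rot: [-0.042, -3.141, -0.0]
wrist_force: [0.3, -0.5, -0.2]
gripper_width: 85.4
t: 2.43
position: [461.4, -140.4, 118.8]
tool_rot: [-0.059, -3.139, 0.003]
wrist_force: [-2.3, -0.2, -0.3]
gripper_width: 85.6
t 2.43 pos [ 461.4 -140.4  118.8] tool shift [-3.9  6.9 40.7] head 87.84 roll -0.011 tilt [-0.002 -0.002 -1.   ] F [-2.3 -0.2 -0.3] w 85.6
```

View pics/s1.png

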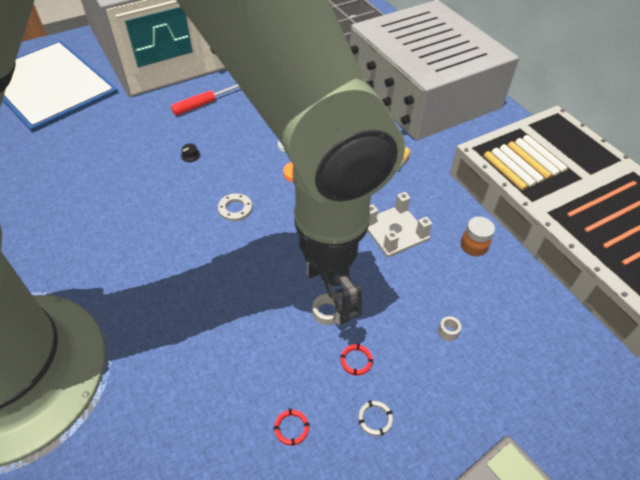

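```bash
python3 -m pendant '{"xyz":[[0,0,5],[0,0,5],[0,0,0],[0,0,0]],"roll":[0,0,0,0]}'
python3 -c "
from h import *
todo(465.5,-133.7,78)"
```

```text
t: 2.82
position: [462.7, -133.5, 110.1]
tool_rot: [-0.046, -3.141, -0.0]
wrist_force: [0.7, 0.4, 0.1]
gripper_width: 85.4
t 2.82 pos [ 462.7 -133.5  110.1] tool shift [-2.8 -0.2 32.1] head 88.33 roll -0.003 tilt [-0.  0. -1.] F [0.7 0.4 0.1] w 85.4
```

```bash
python3 -m pendant '{"xyz":[[-2.8,0,12],[0,0,12],[0,0,10],[0,0,0]],"roll":[-0.003,0,0,0]}'
python3 -m pendant '{"xyz":[[0,0,0],[0,0,0],[0,0,0],[0,0,0],[0,0,0],[0,0,0]],"roll":[0,0,0,0,0,0]}' 1 40
python3 -c "
from h import *
todo(465.5,-133.7,78)
cv2.imwrite('pics/s2.png',cv2.resize(vision.capture('side')[230:380,230:430,::-1],(800,600)))"
```

```text
t: 3.15
position: [464.9, -133.9, 75.0]
tool_rot: [-0.042, -3.139, -0.001]
wrist_force: [0.3, 0.4, 0.2]
gripper_width: 85.2
t: 3.65
position: [465.7, -134.6, 77.2]
tool_rot: [0.044, 3.14, -0.0]
wrist_force: [-3.0, 0.4, 12.1]
gripper_width: 45.6
t 3.65 pos [ 465.7 -134.6   77.2] tool shift [ 0.2  0.9 -0.8] head 88.41 roll -0.002 tilt [ 0.001 -0.    -1.   ] F [-3.   0.4 12.1] w 45.6
```

View pics/s2.png

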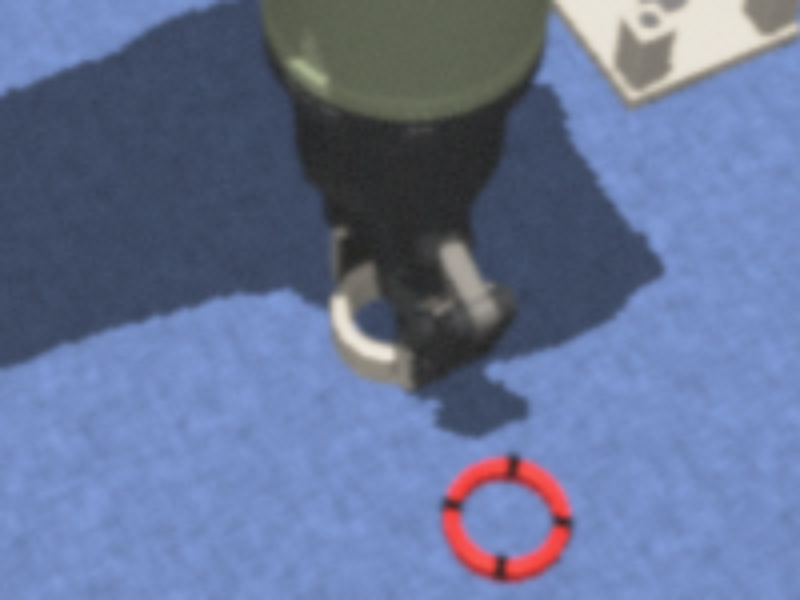

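```bash

python3 -m pendant '{"xyz":[[0,0,-8],[0,0,-15],[0,0,-25],[0,0,-25],[0,0,0],[0,0,0]],"roll":[0,0,0,0,0,0]}'
python3 -c "
from h import *
todo(658.9,-44.8,150)
s=vision.capture('side');cv2.imwrite('pics/s3.png',np.hstack([cv2.resize(s[200:350,220:370,::-1],(400,400)),cv2.resize(vision.capture('top')[190:290,340:440,::-1],(400,400))]))"
```

```text
t: 4.2
position: [466.1, -134.8, 150.9]
tool_rot: [0.044, 3.138, -0.001]
wrist_force: [-0.1, 0.3, -0.5]
gripper_width: 45.9
t 4.2 pos [ 466.1 -134.8  150.9] tool shift [-190.2   95.4    1.4] head 88.39 roll -0.002 tilt [ 0.003 -0.001 -1.   ] F [-0.1  0.3 -0.5] w 45.9
```

View pics/s3.png

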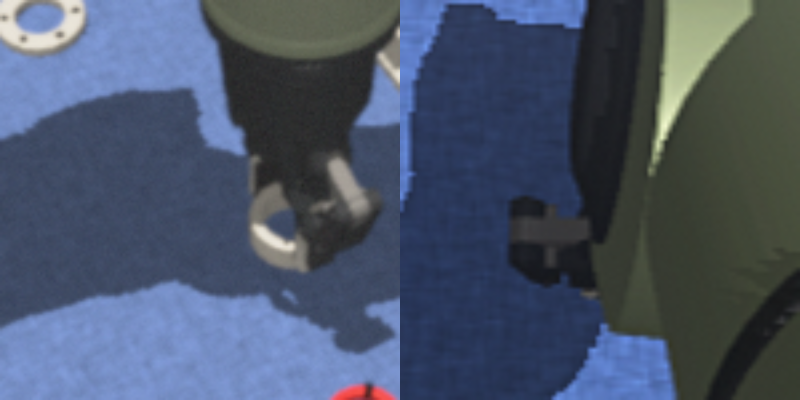

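```bash

python3 -m pendant '{"xyz":[[-31.7,15.9,0],[-31.7,15.9,0],[-31.7,15.9,0],[-31.7,15.9,3],[-31.7,15.9,4],[-31.7,15.9,5],[0,0,0],[0,0,0],[0,0,0],[0,0,0]],"roll":[0,0,0,0,0,0,0,0,0,0]}'
python3 -c "
from h import *
todo(658.9,-44.8,87.2)
s=vision.capture('side');cv2.imwrite('pics/s4f.png',s[:,:,::-1]);cv2.imwrite('pics/s4.png',np.hstack([cv2.resize(s[130:250,330:450,::-1],(400,400)),cv2.resize(vision.capture('top')[90:190,290:390,::-1],(400,400))]))"
```

```text
t: 5.13
position: [657.3, -45.3, 136.7]
tool_rot: [-0.045, -3.14, 0.001]
wrist_force: [-0.4, 0.1, -0.6]
gripper_width: 45.4
t 5.13 pos [657.3 -45.3 136.7] tool shift [-1.7  0.5 49.5] head 88.36 roll -0.002 tilt [-0.001 -0.    -1.   ] F [-0.4  0.1 -0.6] w 45.4
```

View pics/s4.png

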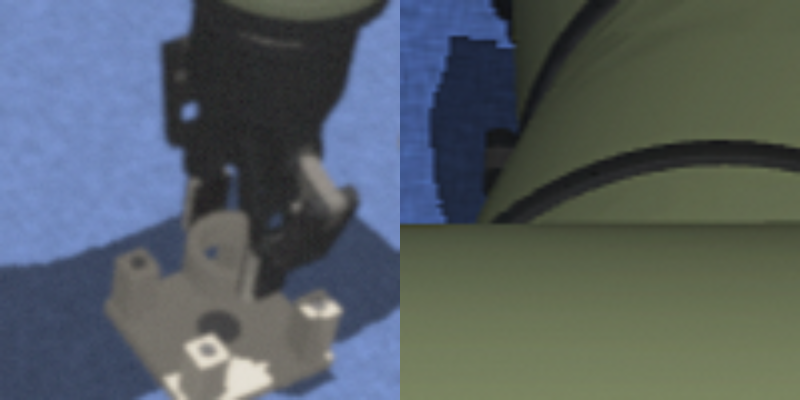

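```bash
python3 -c "
import cv2
a=cv2.imread('pics/s4f.png');cv2.imwrite('pics/s4z.png',cv2.convertScaleAbs(cv2.resize(a[180:225,375:435],(800,600),interpolation=2),alpha=1.6))
a=cv2.imread('pics/s3.png')
cv2.imwrite('pics/s3z.png',cv2.convertScaleAbs(cv2.resize(a[140:290,220:400],(720,600),interpolation=2),alpha=1.4))"
```

```text
(no output)
```

View pics/s4z.png

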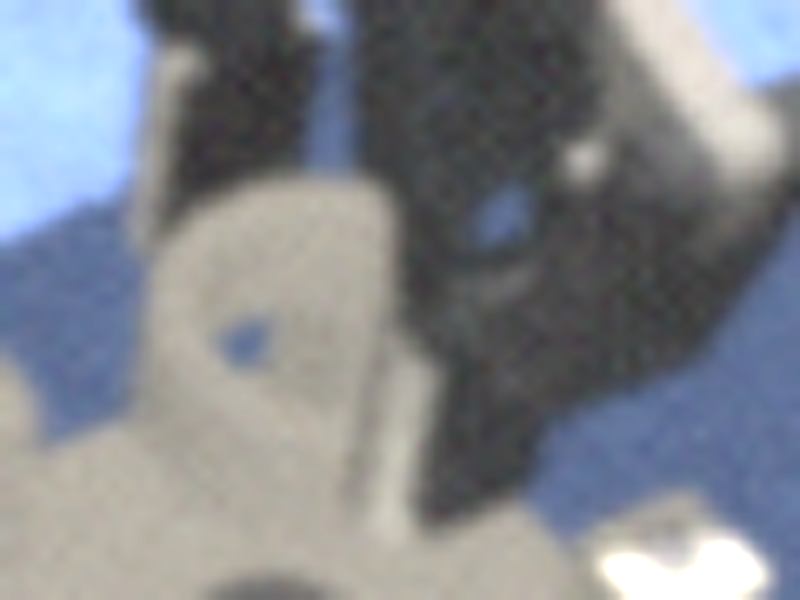

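View pics/s3z.png

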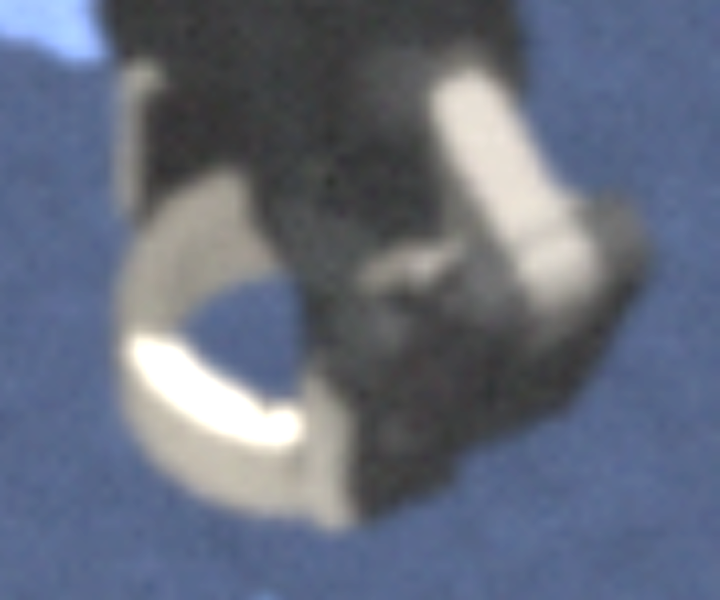

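```bash

python3 -m pendant '{"xyz":[[5,0,0],[12,0,0],[20,0,0],[25,0,4],[25,0,6],[20,0,8],[12,0,8],[6,0,4],[0,0,0],[0,0,0]],"roll":[0,0,0,0,0,0,0,0,0,0]}' - 80
python3 -c "
from h import *
todo(658.9,-44.8,87.2)
s=vision.capture('side');cv2.imwrite('pics/s5f.png',s[:,:,::-1]);cv2.imwrite('pics/s5.png',cv2.resize(s[200:290,290:410,::-1],(800,600)))"
```

```text
t: 6.07
position: [533.8, -41.1, 107.6]
tool_rot: [0.044, 3.141, -0.0]
wrist_force: [0.6, -0.1, 0.3]
gripper_width: 44.6
t 6.07 pos [533.8 -41.1 107.6] tool shift [-125.1   -0.2   20.5] head 88.4 roll -0.002 tilt [ 0.001 -0.    -1.   ] F [ 0.6 -0.1  0.3] w 44.6
```

View pics/s5.png

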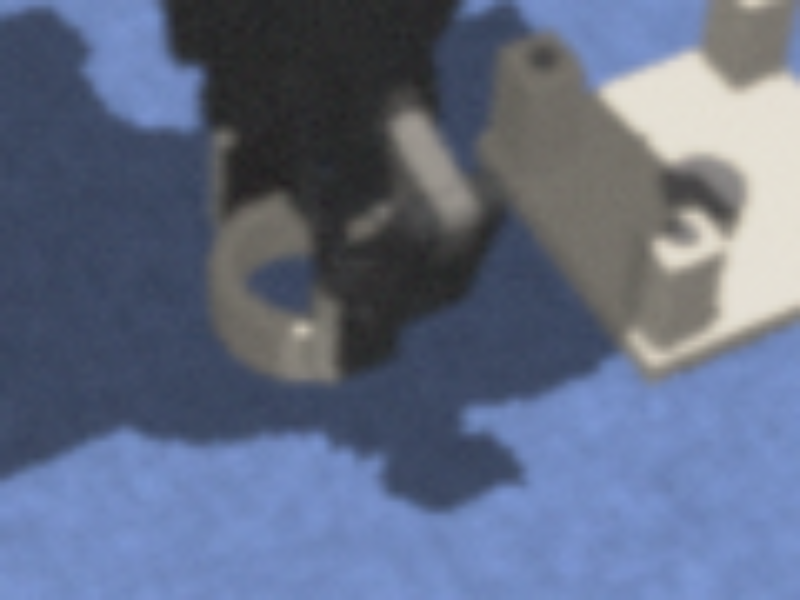

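```bash
python3 - <<'E'
from h import *
from scipy.optimize import fsolve
I=cv2.imread('pics/s5f.png')[:,:,::-1].astype(int)
w=I[225:265,315:350]; d=w[...,2]-w[...,0]; g=w.mean(2)
np.set_printoptions(linewidth=250)
print("col 315.. d rows 238-246");print(d[12:22,:20]); 
print("down cols 328-340, rows 248-262 d");print(d[23:38,12:24]);print(g[23:38,12:24].astype(int))
E
```

```text
col 315.. d rows 238-246
[[ 39  36  39  38  39  34  19  -1 -10 -11 -12 -11  -9  -9  -9 -11 -10  -7  -5  -4]
 [ 33  37  38  37  37  28  10  -6 -10 -11 -10 -10 -11 -10  -7  -3   2   8  11  15]
 [ 36  33  37  38  34  28   6  -9 -10 -11 -10  -9  -7  -3   8  19  24  29  29  30]
 [ 37  35  37  36  37  27   5 -10  -9 -10  -9  -6   2  14  26  34  34  35  35  32]
 [ 35  37  37  36  36  27   6  -7 -10 -12  -9   1  13  30  37  36  34  35  37  36]
 [ 38  37  37  37  37  30   7  -7 -10  -9  -7   3  24  33  32  32  37  36  36  36]
 [ 35  37  38  38  35  30   7  -5 -11 -11  -8  -2  11  24  31  37  36  36  35  36]
 [ 32  33  38  37  38  29   9  -6  -9 -10 -11  -8   0   9  22  29  34  38  35  35]
 [ 37  36  36  35  37  30  12  -6  -8 -11 -11 -11  -9  -5   4  15  25  30  34  33]
 [ 38  37  38  37  38  33  13  -4  -8  -9 -12 -10 -10 -10  -7  -1   7  13  17  21]]
down cols 328-340, rows 248-262 d
[[-11 -11 -12 -11 -12 -11 -11 -13 -15 -11 -11  -8]
 [-10 -11 -12  -8 -12 -14 -14 -21 -22 -17 -14 -12]
 [-11 -10 -10 -11 -11 -12 -13 -16 -17 -13 -10 -11]
 [ -9  -8 -10 -11 -11 -12 -12 -14 -14 -11 -13 -10]
 [-10 
[... 621 characters left out ...]
111 113 116 134 178 191 157 129 120]
 [106 101 105 108 111 117 132 152 155 136 126 125]
 [104 106 104 106 110 121 129 134 122 119 123 126]
 [103 103 104 106 113 124 129 130 121 116 122 126]
 [104 107 109 106 109 124 130 128 119 117 122 124]
 [ 95 101 106 106 114 122 126 129 123 118 124 129]
 [ 84  91  98 103 112 120 127 128 126 120 122 127]
 [ 78  80  82  87  98 106 118 120 124 119 114 119]
 [ 75  77  76  80  83  90  91  95  93  92  93  94]
 [ 76  73  75  76  79  78  79  81  80  78  79  79]
 [ 73  70  75  72  76  76  74  78  78  73  75  76]
 [ 71  71  72  76  76  78  75  77  78  79  74  76]
 [ 75  77  80  76  72  75  76  81  76  75  72  76]
 [ 79  77  76  75  74  75  77  77  76  76  74  76]]
```

```bash
python3 - <<'E'
from h import *
from scipy.optimize import least_squares
th=np.linspace(0,2*np.pi,721)
obs=[(328,254.6),(330,255.6),(332,256.3),(334,256.68)]
def f(p,zb):
    B=np.array([proj('side',(p[0]+24*np.cos(t),p[1]+24*np.sin(t),zb)) for t in th])
    Tt=np.array([proj('side',(p[0]+24*np.cos(t),p[1]+24*np.sin(t),zb+20)) for t in th])
    low=B[B[:,1]>np.median(B[:,1])];low=low[np.argsort(low[:,0])]
    r=[np.interp(u,low[:,0],low[:,1])-v for u,v in obs]
    return np.array(r+[2*(min(B[:,0].min(),Tt[:,0].min())-320.66)])
for zb in(29.4,30.4,31.4):
    s=least_squares(f,[534,-41],args=(zb,),diff_step=1e-3);print(zb,s.x.round(2),s.fun.round(2))
E
```

```text
Traceback (most recent call last):
  File "h.py", line 7, in proj
    c=vision.calibration(n);p=np.array(c["mtx"])@(np.array(c["R"])@np.array(X,float)+np.array(c["t"]));return p[:2]/p[2]
ValueError: time passes only in moves, steps and waits
```

```bash
python3 - <<'E'
import re
s=open('h.py').read()
s=s.replace("import cv2,numpy as np","import cv2,numpy as np,functools\n@functools.lru_cache(None)\ndef cal(n): return vision.calibration(n)",1).replace("c=vision.calibration(n)","c=cal(n)")
open('h.py','w').write(s)
E
python3 - <<'E'
from h import *
from scipy.optimize import least_squares
obs=[(328,254.6),(330,255.6),(332,256.3),(334,256.68)]
c=cal('side');R=np.array(c['R']);t=np.array(c['t']);C=-R.T@t
for zb in(29.4,30.4,31.4):
    P=np.array([cast('side',o,zb)[:2] for o in obs])
    # left tangent: vertical-ish plane through camera and u=320.66 column; cylinder wall tangent near bottom/top rows ~ use ray at its row onto mid height
    L=cast('side',(320.66,241.5),zb+12)[:2]
    Q=np.vstack([P,L])
    s=least_squares(lambda p:np.hypot(*(Q-p).T)-24,[534,-41]);print(zb,s.x.round(2),s.fun.round(2),P.round(1).tolist(),L.round(1))
E
```

```text
29.4 [535.07 -41.53] [-0.67 -0.22  0.23  0.53  0.33] [[515.0, -53.4], [516.9, -56.9], [519.1, -59.8], [521.7, -62.1]] [513.1 -31. ]
30.4 [534.67 -42.19] [-0.66 -0.21  0.23  0.53  0.32] [[514.6, -54.1], [516.5, -57.5], [518.7, -60.4], [521.3, -62.7]] [512.7 -31.7]
31.4 [534.27 -42.84] [-0.66 -0.21  0.23  0.52  0.32] [[514.2, -54.7], [516.1, -58.2], [518.3, -61.1], [520.8, -63.4]] [512.3 -32.4]
```

```bash

python3 -m pendant '{"xyz":[[0,0,-12],[-8,0,-16],[-18,0,-6],[-24,0,0],[-25,0,0],[-24,0,0],[-18,-0.2,0],[-8.3,0,0],[0,0,0],[0,0,0],[0,0,0]],"roll":[0,0,0,0,0,0,0,0,0,0,0]}' - 60
python3 -c "
from h import *
todo(659.1,-44.8,88)"
```

```text
t: 7.03
position: [657.7, -44.7, 141.6]
tool_rot: [-0.044, -3.141, 0.0]
wrist_force: [-1.5, -0.1, 0.2]
gripper_width: 44.7
t 7.03 pos [657.7 -44.7 141.6] tool shift [-1.4 -0.  53.6] head 88.4 roll -0.002 tilt [-0.001 -0.    -1.   ] F [-1.5 -0.1  0.2] w 44.7
```

```bash

python3 -m pendant '{"xyz":[[-1.4,0,8],[0,0,14],[0,0,14],[0,0,9],[0,0,4],[0,0,2],[0,0,0],[0,0,0]],"roll":[0,0,0,0,0,0,0,0]}'
python3 -c "
from h import *
todo(659.1,-44.8,87.2)"
```

```text
t: 7.7
position: [660.1, -44.8, 90.5]
tool_rot: [0.044, 3.141, -0.0]
wrist_force: [-1.5, -0.2, -1.5]
gripper_width: 44.5
t 7.7 pos [660.1 -44.8  90.5] tool shift [ 1.  -0.1  3.3] head 88.41 roll -0.002 tilt [ 0. -0. -1.] F [-1.5 -0.2 -1.5] w 44.5
```

```bash

python3 -m pendant '{"xyz":[[0.8,0,1],[0,0,1],[0,0,0],[0,0,0]],"roll":[0,0,0,0]}'
python3 -m pendant '{"xyz":[[0,0,0.5],[0,0,0.5],[0,0,0],[0,0,0]],"roll":[0,0,0,0]}'
```

```text
t: 8.03
position: [659.2, -44.7, 88.5]
tool_rot: [0.044, 3.141, -0.0]
wrist_force: [-0.0, 0.6, -0.8]
gripper_width: 44.7
t: 8.37
position: [659.2, -44.7, 87.6]
tool_rot: [0.044, 3.141, -0.0]
wrist_force: [-0.8, 1.0, 5.3]
gripper_width: 44.3
```

```bash

python3 -m pendant '{"xyz":[[0,0,0],[0,0,0],[0,0,0],[0,0,-5],[0,0,-15],[0,0,-25],[0,0,-30],[0,0,-30],[0,0,-20]],"roll":[0,0,0,0,0,0,0,0,0]}' 0.25
python3 -c "
from h import *
todo(580,100,220);todo(598.2,258.4,120)"
```

```text
t: 9.12
position: [659.7, -44.8, 216.6]
tool_rot: [0.044, 3.138, -0.0]
wrist_force: [0.3, -0.4, 0.6]
gripper_width: 64.4
t 9.12 pos [659.7 -44.8 216.6] tool shift [ 83.8 142.6  -3.6] head 88.39 roll -0.002 tilt [ 0.003 -0.    -1.   ] F [ 0.3 -0.4  0.6] w 64.4
t 9.12 pos [659.7 -44.8 216.6] tool shift [ 70.3 301.4  96.4] head 88.39 roll -0.002 tilt [ 0.003 -0.    -1.   ] F [ 0.3 -0.4  0.6] w 64.4
```

```bash
python3 - <<'E'
from h import *
S=cv2.imread("pics/side0.png")[:,:,::-1]
w=S[120:165,270:310].astype(int);m=((w[...,2]-w[...,0])<40)&(w.sum(2)>350)&(w[...,0]-w[...,2]<40)
n,l,st,ce=cv2.connectedComponentsWithStats(m.astype(np.uint8));print(st,ce+[270,120])
cs,_=cv2.findContours((l==1+np.argmax(st[1:,4])).astype(np.uint8),cv2.RETR_EXTERNAL,cv2.CHAIN_APPROX_NONE);h=cv2.convexHull(max(cs,key=len));M=cv2.moments(h)
c=(M['m10']/M['m00']+270,M['m01']/M['m00']+120);print(c,cast('side',c,6))
E
```

```text
[[   0    0   40   45 1422]
 [   8   14   23   19  359]
 [  15   41   16    4   16]
 [  32   42    1    1    1]
 [  34   43    2    2    2]] [[289.61111111 141.41631505]
 [288.80779944 143.26462396]
 [292.5        161.5625    ]
 [302.         162.        ]
 [304.5        163.5       ]]
(288.79751243781095, 143.21094527363184) [599.09802422 255.67928114   6.        ]
```

```bash

python3 -m pendant '{"xyz":[[3,12,0],[6,25,2],[8,36,4],[8,36,6],[8,36,10],[8,36,12],[8,36,14],[8,36,16],[7,28,16],[5,17,12],[0,3,4],[0,0,0]],"roll":[0,0,0,0,0,0,0,0,0,0,0,0]}'
python3 -m pendant '{"xyz":[[0,0,0],[0,0,0]],"roll":[0,0]}'
python3 - <<'E'
from h import *
todo(598.2,257.8,80)
s=vision.capture('top');cv2.imwrite('pics/t6.png',cv2.resize(s[110:210,300:400,::-1],(600,600)))
s=vision.capture('side');cv2.imwrite('pics/s6.png',cv2.resize(s[80:290,240:460,::-1],(628,600)))
E
```

```text
t: 10.12
position: [597.6, 259.5, 115.9]
tool_rot: [-0.04, -3.14, 0.0]
wrist_force: [0.6, -1.0, 1.6]
gripper_width: 64.1
t: 10.28
position: [599.4, 256.7, 117.4]
tool_rot: [0.046, 3.14, -0.0]
wrist_force: [1.0, -0.6, 0.3]
gripper_width: 63.8
t 10.28 pos [599.4 256.7 117.4] tool shift [ 1.3  1.1 37.4] head 88.31 roll -0.003 tilt [ 0.001 -0.    -1.   ] F [ 1.  -0.6  0.3] w 63.8
```

View pics/t6.png

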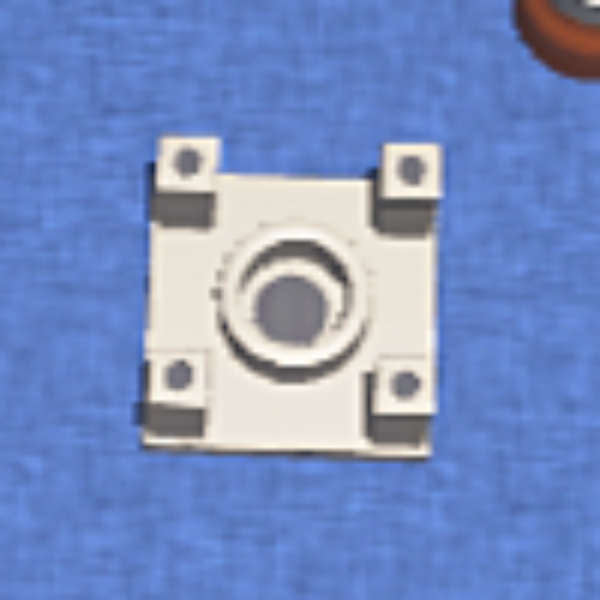

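View pics/s6.png

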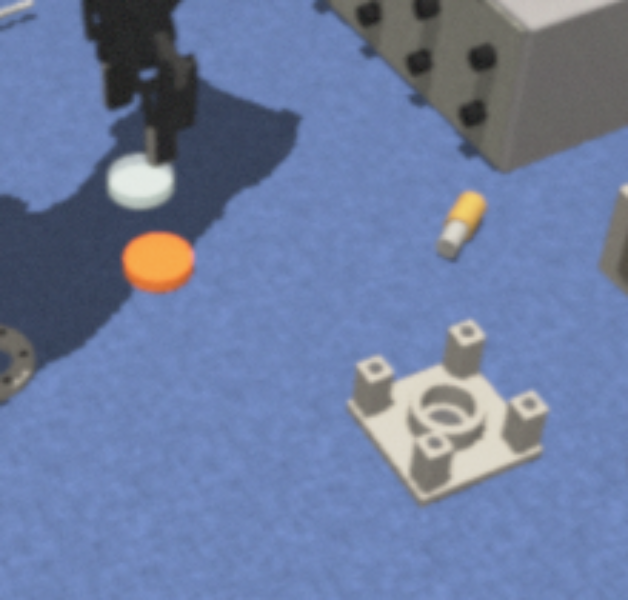

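```bash

python3 -m pendant '{"xyz":[[1.4,0.6,8],[0,0,14],[0,0,11],[0,0,4],[0,0,0],[0,0,0],[0,0,0]],"roll":[0,0,0,0,0,0,0]}'
python3 -c "
from h import *
todo(597.9,257.3,79)"
```

```text
t: 10.97
position: [597.3, 258.8, 79.5]
tool_rot: [0.044, 3.141, 0.0]
wrist_force: [0.4, 0.8, -0.3]
gripper_width: 64.1
t 10.97 pos [597.3 258.8  79.5] tool shift [-0.6 -1.4  0.5] head 88.4 roll -0.002 tilt [ 0.  0. -1.] F [ 0.4  0.8 -0.3] w 64.1
```

```bash

python3 -m pendant '{"xyz":[[-0.6,-1.4,0],[0,0,0],[0,0,0]],"roll":[0,0,0]}' 
python3 -m pendant '{"xyz":[[0,0,0],[0,0,0],[0,0,0],[0,0,0],[0,0,0]],"roll":[0,0,0,0,0]}' 1 40
python3 -m pendant '{"xyz":[[0,0,-3],[0,0,-8],[0,0,-15],[0,0,-15],[0,0,-10],[0,0,0],[0,0,0],[0,0,0]],"roll":[0,0,0,0,0,0,0,0]}'
python3 - <<'E'
from h import *
todo(659.1,-44.8,99)
s=vision.capture('side');cv2.imwrite('pics/s7f.png',s[:,:,::-1]);cv2.imwrite('pics/s7.png',cv2.resize(s[80:170,240:360,::-1],(800,600)))
E
```

```text
t: 11.22
position: [597.9, 257.2, 79.7]
tool_rot: [0.044, 3.141, 0.0]
wrist_force: [0.3, 0.3, -0.2]
gripper_width: 64.0
t: 11.63
position: [597.8, 257.3, 80.0]
tool_rot: [0.044, 3.141, 0.0]
wrist_force: [-3.0, -2.0, 9.7]
gripper_width: 43.9
t: 12.3
position: [597.6, 257.3, 130.2]
tool_rot: [-0.044, -3.141, 0.0]
wrist_force: [0.3, 0.1, -0.3]
gripper_width: 43.5
t 12.3 pos [597.6 257.3 130.2] tool shift [ -69.9 -300.2   31.2] head 88.41 roll -0.002 tilt [-0. -0. -1.] F [ 0.3  0.1 -0.3] w 43.5
```

View pics/s7.png

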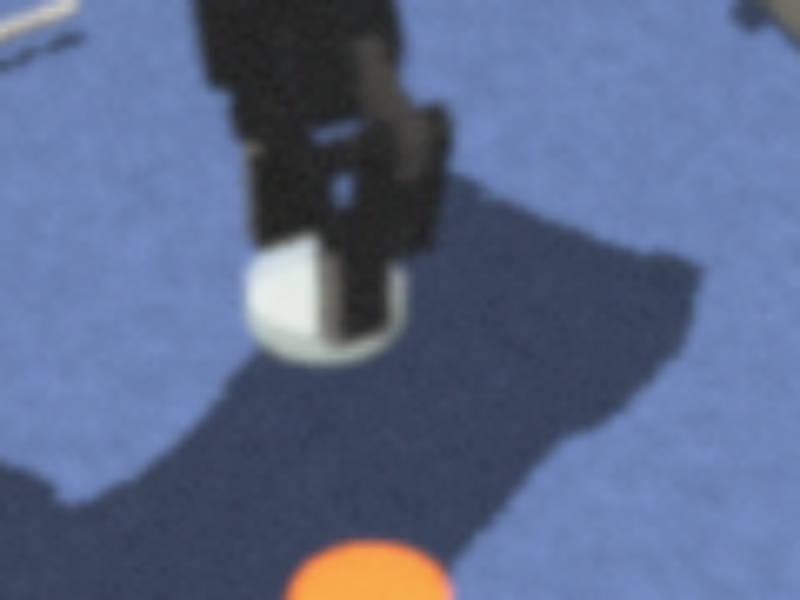

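```bash

python3 -m pendant '{"xyz":[[0,0,8],[0,0,15],[0,0,15],[0,0,8],[0,0,3],[0,0,0],[0,0,0]],"roll":[0,0,0,0,0,0,0]}'
python3 -m pendant '{"xyz":[[0,0,0.5],[0,0,0.5],[0,0,0],[0,0,0]],"roll":[0,0,0,0]}'

```

```text
t: 12.93
position: [597.6, 257.2, 80.6]
tool_rot: [-0.044, -3.141, 0.001]
wrist_force: [-0.6, -0.6, 0.4]
gripper_width: 43.9
t: 13.27
position: [597.7, 257.3, 80.2]
tool_rot: [-0.044, -3.141, 0.0]
wrist_force: [0.2, 0.0, -0.6]
gripper_width: 43.6
```

```bash

python3 -m pendant '{"xyz":[[0,0,0.5],[0,0,0],[0,0,0]],"roll":[0,0,0]}'

```

```text
t: 13.52
position: [597.8, 257.3, 80.1]
tool_rot: [0.044, 3.141, 0.0]
wrist_force: [-2.6, 0.2, 4.5]
gripper_width: 44.1
```

Contact. Open slightly, go lower, and regrip.

```bash

python3 -m pendant '{"xyz":[[0,0,0],[0,0,0],[0,0,0],[0,0,0]],"roll":[0,0,0,0]}' 0.28
python3 -m pendant '{"xyz":[[0,0,2],[0,0,2],[0,0,0],[0,0,0]],"roll":[0,0,0,0]}' 

```

```text
t: 13.85
position: [597.7, 257.3, 79.7]
tool_rot: [-0.044, -3.141, 0.0]
wrist_force: [0.5, 0.5, 1.0]
gripper_width: 61.1
t: 14.18
position: [597.6, 257.3, 75.5]
tool_rot: [-0.044, -3.141, 0.0]
wrist_force: [0.4, 0.1, -0.2]
gripper_width: 61.3
```

```bash
python3 - <<'E'
from h import *
todo(597.8,257.3,75)
s=vision.capture('side');cv2.imwrite('pics/s8.png',cv2.resize(s[100:175,240:340,::-1],(800,600)))
E
```

```text
t 14.18 pos [597.6 257.3  75.5] tool shift [-0.2  0.   0.5] head 88.41 roll -0.002 tilt [-0. -0. -1.] F [ 0.4  0.1 -0.2] w 61.3
```

View pics/s8.png

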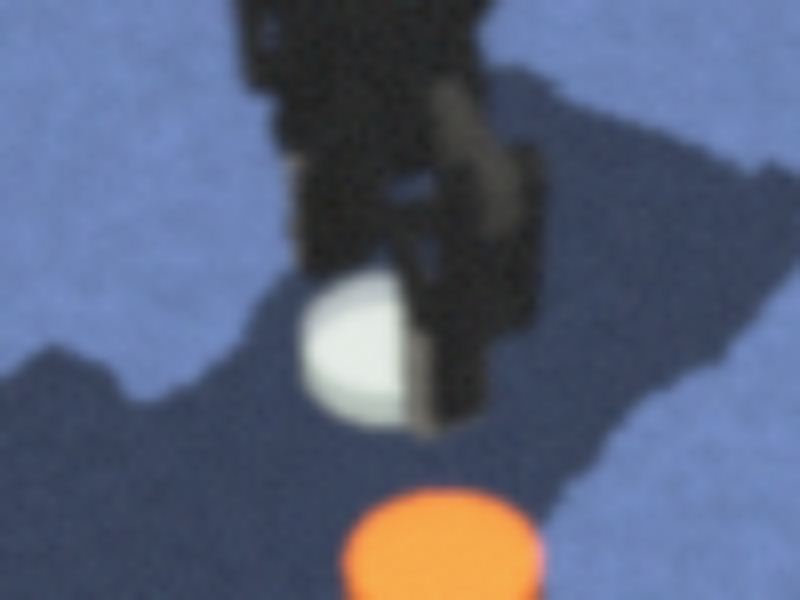

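```bash

python3 -m pendant '{"xyz":[[0,0,0],[0,0,0],[0,0,0],[0,0,0]],"roll":[0,0,0,0]}' 1 40
python3 -m pendant '{"xyz":[[0,0,-3],[0,0,-8],[0,0,-15],[0,0,-15],[0,0,-10],[0,0,0],[0,0,0]],"roll":[0,0,0,0,0,0,0]}'
python3 - <<'E'
from h import *
todo(659.1,-44.8,99)
s=vision.capture('side');cv2.imwrite('pics/s9f.png',s[:,:,::-1]);cv2.imwrite('pics/s9.png',cv2.resize(s[80:155,240:340,::-1],(800,600)))
E
```

```text
t: 14.57
position: [597.8, 257.3, 76.2]
tool_rot: [0.044, 3.141, 0.0]
wrist_force: [-2.1, -1.1, 6.4]
gripper_width: 44.7
t: 15.15
position: [598.1, 257.5, 128.0]
tool_rot: [0.044, 3.14, 0.001]
wrist_force: [-0.3, -0.5, -0.7]
gripper_width: 44.6
t 15.15 pos [598.1 257.5 128. ] tool shift [ -69.4 -300.5   28.9] head 88.4 roll -0.002 tilt [ 0.002  0.001 -1.   ] F [-0.3 -0.5 -0.7] w 44.6
```

View pics/s9.png

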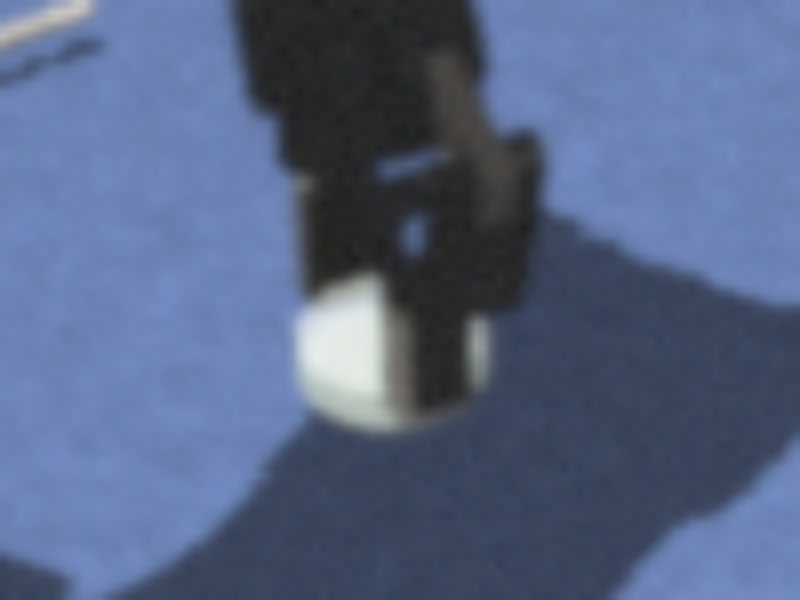

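```bash

python3 -m pendant '{"xyz":[[-1.4,-6,-6],[-3.2,-14,-8],[-5,-22,-6],[-6.5,-28,0],[-7,-30,0],[-7,-30,0],[-7,-30,0],[-7,-30,0],[-6.5,-28,0],[-6,-26,0],[-5,-22,0],[-4,-18,0]],"roll":[0,0,0,0,0,0,0,0,0,0,0,0]}' - 50
python3 -m pendant '{"xyz":[[-2.6,-11,0],[-1.2,-5.5,0],[0,0,0],[0,0,0],[0,0,0]],"roll":[0,0,0,0,0]}'
python3 - <<'E'
from h import *
todo(659.1,-44.8,110)
s=vision.capture('side');cv2.imwrite('pics/s10f.png',s[:,:,::-1]);cv2.imwrite('pics/s10.png',cv2.resize(s[140:260,330:490,::-1],(800,600)))
E
```

```text
t: 16.2
position: [655.3, -32.6, 147.2]
tool_rot: [-0.048, -3.141, 0.002]
wrist_force: [0.6, 0.4, -0.5]
gripper_width: 44.0
t: 16.62
position: [658.6, -43.6, 146.8]
tool_rot: [-0.041, -3.141, -0.001]
wrist_force: [-0.3, 1.2, -0.2]
gripper_width: 44.4
t 16.62 pos [658.6 -43.6 146.8] tool shift [-0.5 -1.3 36.8] head 88.49 roll -0.0 tilt [-0.     0.001 -1.   ] F [-0.3  1.2 -0.2] w 44.4
```

View pics/s10.png

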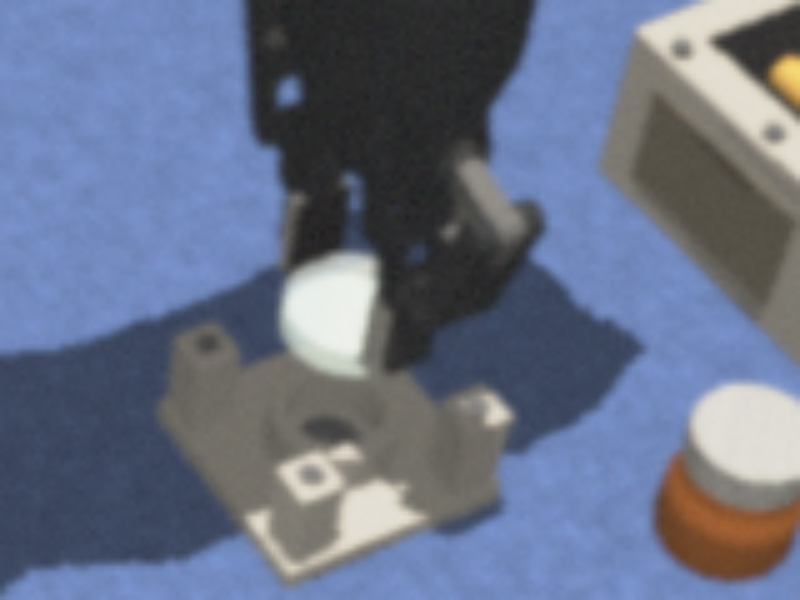

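```bash

python3 -m pendant '{"xyz":[[-0.3,-0.7,6],[0,0,10],[0,0,10],[0,0,7],[0,0,3],[0,0,1],[0,0,0],[0,0,0],[0,0,0]],"roll":[0,0,0,0,0,0,0,0,0]}'
python3 -c "
from h import *
todo(659.1,-44.8,106.2)"
```

```text
t: 17.42
position: [659.2, -45.7, 110.2]
tool_rot: [0.044, 3.141, -0.0]
wrist_force: [-0.5, 0.0, -0.7]
gripper_width: 44.0
t 17.42 pos [659.2 -45.7 110.2] tool shift [0.2 0.9 4. ] head 88.4 roll -0.002 tilt [ 0.001 -0.    -1.   ] F [-0.5  0.  -0.7] w 44.0
```

```bash

python3 -m pendant '{"xyz":[[0,0.9,1],[0,0,1],[0,0,0.7],[0,0,0],[0,0,0]],"roll":[0,0,0,0,0]}'
python3 -m pendant '{"xyz":[[0,0,0.5],[0,0,0.5],[0,0,0],[0,0,0]],"roll":[0,0,0,0]}'
```

```text
t: 17.83
position: [659.0, -44.8, 107.1]
tool_rot: [-0.044, -3.141, 0.0]
wrist_force: [-0.0, -0.2, -0.6]
gripper_width: 44.2
t: 18.17
position: [659.1, -44.8, 106.4]
tool_rot: [0.044, 3.141, -0.0]
wrist_force: [-1.9, 0.0, 5.4]
gripper_width: 44.4
```

```bash

python3 -m pendant '{"xyz":[[0,0,0],[0,0,0],[0,0,0],[0,0,0],[0,0,-4],[0,0,-12],[0,0,-20],[0,0,-25],[0,0,-20],[0,0,-10]],"roll":[0,0,0,0,0,0,0,0,0,0]}' 0.27
python3 -c "
from h import *
todo(437.4,-318,130);todo(560,-180,200)"
```

```text
t: 19.0
position: [659.9, -44.9, 200.8]
tool_rot: [0.044, 3.138, 0.0]
wrist_force: [0.1, 0.7, -0.7]
gripper_width: 62.4
t 19.0 pos [659.9 -44.9 200.8] tool shift [ 215.1 -279.2   70. ] head 88.4 roll -0.002 tilt [ 0.004 -0.    -1.   ] F [ 0.1  0.7 -0.7] w 62.4
t 19.0 pos [659.9 -44.9 200.8] tool shift [  96.1 -137.9    0.5] head 88.4 roll -0.002 tilt [ 0.004 -0.    -1.   ] F [ 0.1  0.7 -0.7] w 62.4
```

```bash

python3 -m pendant '{"xyz":[[7,-9,0],[13,-17,0],[20,-26,2],[24,-31,4],[25,-32.5,6],[25,-32.5,8],[25,-32.5,8],[24,-31,10],[22,-28,12],[17,-22.5,12],[9,-12,6],[4,-5,2]],"roll":[0,0,0,0,0,0,0,0,0,0,0,0]}'
python3 -m pendant '{"xyz":[[0,0,0],[0,0,0],[0,0,0]],"roll":[0,0,0]}'
python3 - <<'E'
from h import *
todo(437.4,-318,74.5)
s=vision.capture('side');cv2.imwrite('pics/s11.png',s[:,:,::-1])
s=vision.capture('top');cv2.imwrite('pics/t11.png',cv2.resize(s[110:210,300:400,::-1],(600,600),interpolation=0))
E
```

```text
t: 20.0
position: [433.1, -319.6, 125.7]
tool_rot: [-0.05, -3.138, -0.001]
wrist_force: [0.2, 0.1, 0.2]
gripper_width: 62.5
t: 20.25
position: [437.5, -316.4, 127.5]
tool_rot: [0.041, 3.141, 0.0]
wrist_force: [-0.3, 0.3, 0.3]
gripper_width: 62.4
t 20.25 pos [ 437.5 -316.4  127.5] tool shift [ 0.1 -1.6 53. ] head 88.5 roll 0.0 tilt [ 0.001  0.    -1.   ] F [-0.3  0.3  0.3] w 62.4
```

View pics/s11.png

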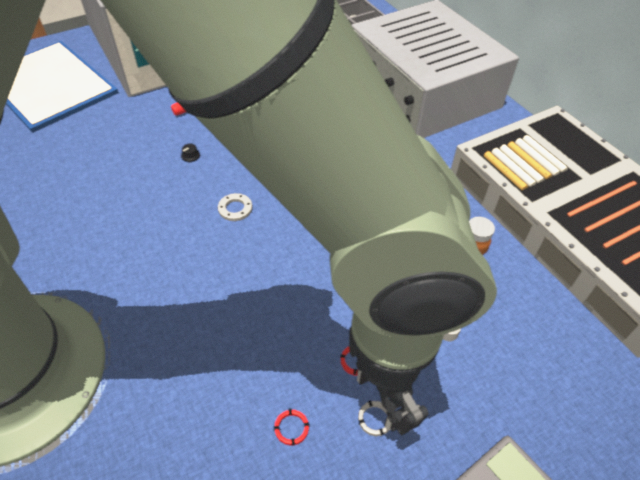

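View pics/t11.png

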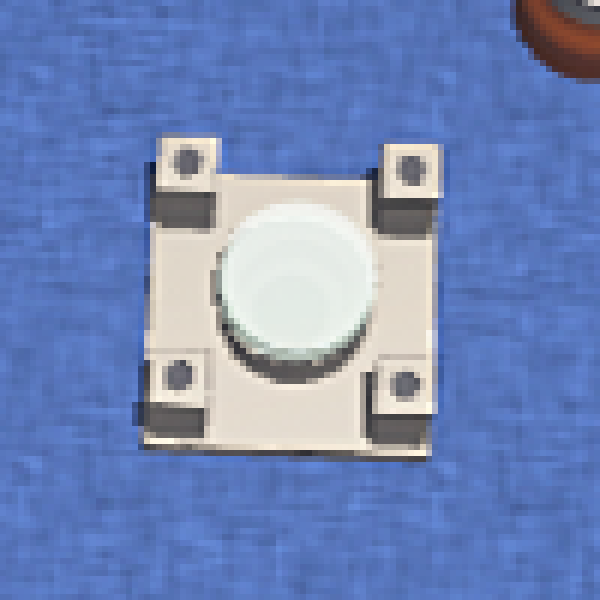

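```bash

python3 -m pendant '{"xyz":[[0,-1.4,8],[0,0,16],[0,0,16],[0,0,9],[0,0,3],[0,0,1],[0,0,0],[0,0,0],[0,0,0]],"roll":[0,0,0,0,0,0,0,0,0]}'
python3 - <<'E'
from h import *
todo(437.4,-318,74.2)
s=vision.capture('side');cv2.imwrite('pics/s12.png',cv2.resize(s[370:460,330:450,::-1],(800,600)))
E
```

```text
t: 21.1
position: [436.7, -319.2, 74.8]
tool_rot: [0.044, 3.14, -0.001]
wrist_force: [-0.3, 1.0, 0.3]
gripper_width: 62.3
t 21.1 pos [ 436.7 -319.2   74.8] tool shift [-0.7  1.2  0.6] head 88.4 roll -0.002 tilt [ 0.001 -0.001 -1.   ] F [-0.3  1.   0.3] w 62.3
```

View pics/s12.png

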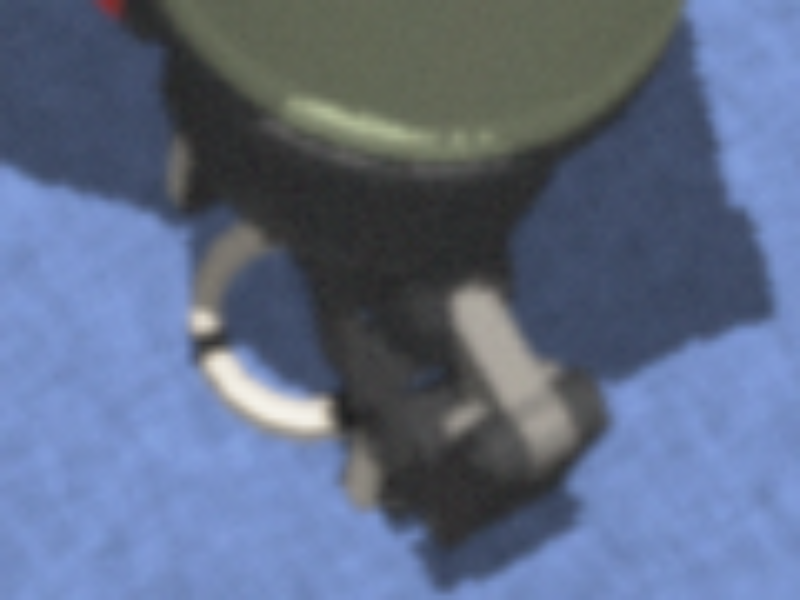

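Ring lies between the fingers (visible arc around zoomed (270,420), pad at (365,470)). Centre up, close.

```bash

python3 -m pendant '{"xyz":[[-0.7,1.2,0.6],[0,0,0],[0,0,0]],"roll":[0,0,0]}'
python3 -m pendant '{"xyz":[[0,0,0],[0,0,0],[0,0,0],[0,0,0],[0,0,0]],"roll":[0,0,0,0,0]}' 1 40
python3 -m pendant '{"xyz":[[0,0,-3],[0,0,-8],[0,0,-15],[0,0,-15],[0,0,-15],[0,0,-10],[0,0,-4],[0,0,0],[0,0,0],[0,0,0]],"roll":[0,0,0,0,0,0,0,0,0,0]}'
python3 - <<'E'
from h import *
todo(659.1,-44.8,160)
s=vision.capture('side');cv2.imwrite('pics/s13f.png',s[:,:,::-1]);cv2.imwrite('pics/s13.png',cv2.resize(s[330:420,330:450,::-1],(800,600)))
E
```

```text
t: 21.4
position: [437.3, -317.7, 73.7]
tool_rot: [0.043, 3.141, -0.0]
wrist_force: [0.4, 0.8, 0.2]
gripper_width: 62.5
t: 21.82
position: [437.2, -317.8, 74.0]
tool_rot: [0.044, 3.141, -0.0]
wrist_force: [-1.9, 1.8, 12.8]
gripper_width: 46.0
t: 22.65
position: [436.9, -317.6, 142.9]
tool_rot: [-0.044, -3.14, -0.001]
wrist_force: [0.6, -0.8, -0.6]
gripper_width: 45.3
t 22.65 pos [ 436.9 -317.6  142.9] tool shift [-214.5  278.9  -17.2] head 88.41 roll -0.002 tilt [-0.001  0.001 -1.   ] F [ 0.6 -0.8 -0.6] w 45.3
```

View pics/s13.png

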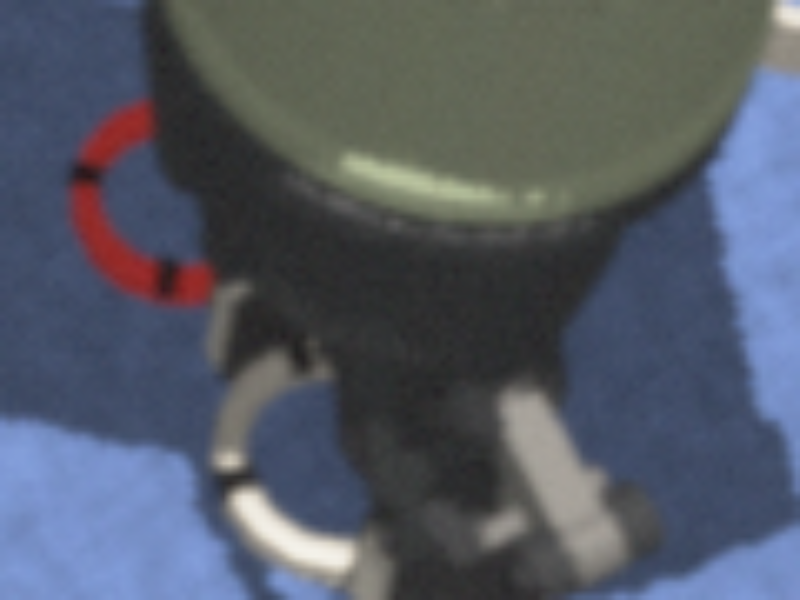

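```bash

python3 -m pendant '{"xyz":[[-5,6.5,-5],[-10,13,-6],[-15,19.5,-6],[-18,23.5,0],[-20,26,0],[-21,27.3,0],[-21,27.3,0],[-21,27.3,0],[-20,26,0],[-19,24.7,0],[-17,22,0],[-13,17,0]],"roll":[0,0,0,0,0,0,0,0,0,0,0,0]}' - 50
python3 -m pendant '{"xyz":[[-9,11.7,0],[-5.5,7.1,0],[0,0,0],[0,0,0],[0,0,0],[0,0,0]],"roll":[0,0,0,0,0,0]}'
python3 - <<'E'
from h import *
todo(659.1,-44.8,120)
s=vision.capture('side');cv2.imwrite('pics/s14f.png',s[:,:,::-1]);cv2.imwrite('pics/s14.png',cv2.resize(s[140:260,330:490,::-1],(800,600)))
E
```

```text
t: 23.7
position: [645.6, -59.8, 160.4]
tool_rot: [-0.04, -3.141, -0.002]
wrist_force: [-0.2, 0.3, -1.0]
gripper_width: 45.0
t: 24.2
position: [658.8, -46.4, 160.6]
tool_rot: [-0.046, -3.141, 0.001]
wrist_force: [0.9, -0.6, 0.5]
gripper_width: 45.2
t 24.2 pos [658.8 -46.4 160.6] tool shift [-0.3  1.6 40.6] head 88.31 roll -0.003 tilt [-0.    -0.001 -1.   ] F [ 0.9 -0.6  0.5] w 45.2
```

View pics/s14.png

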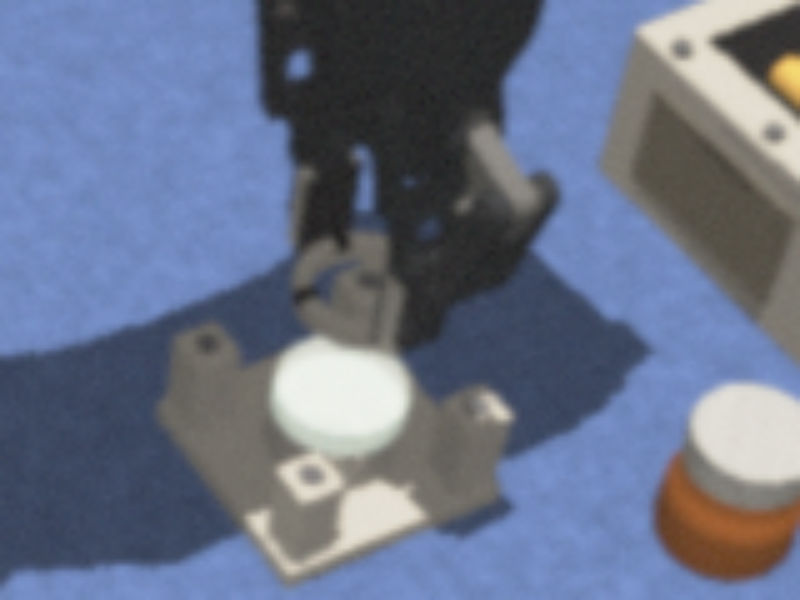

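```bash

python3 -m pendant '{"xyz":[[-0.2,0.8,6],[0,0,10],[0,0,10],[0,0,8],[0,0,4],[0,0,2],[0,0,0],[0,0,0],[0,0,0]],"roll":[0,0,0,0,0,0,0,0,0]}'
python3 -c "
from h import *
todo(659.1,-44.8,116)"
```

```text
t: 25.0
position: [659.8, -44.2, 121.0]
tool_rot: [0.044, 3.141, -0.0]
wrist_force: [0.5, -0.6, -0.2]
gripper_width: 44.7
t 25.0 pos [659.8 -44.2 121. ] tool shift [ 0.7 -0.6  5. ] head 88.4 roll -0.002 tilt [ 0.001 -0.    -1.   ] F [ 0.5 -0.6 -0.2] w 44.7
```

```bash

python3 -m pendant '{"xyz":[[0.7,-0.6,1],[0,0,1.3],[0,0,1],[0,0,0],[0,0,0],[0,0,0]],"roll":[0,0,0,0,0,0]}'
python3 -m pendant '{"xyz":[[0,0,0.5],[0,0,0.5],[0,0,0],[0,0,0]],"roll":[0,0,0,0]}'
python3 -m pendant '{"xyz":[[0,0,0.4],[0,0,0],[0,0,0]],"roll":[0,0,0]}'
```

```text
t: 25.5
position: [658.9, -44.8, 117.3]
tool_rot: [0.044, 3.141, -0.0]
wrist_force: [-0.8, 1.0, -0.2]
gripper_width: 45.0
t: 25.83
position: [658.9, -44.7, 116.4]
tool_rot: [0.044, 3.141, -0.0]
wrist_force: [-0.7, -0.1, 3.0]
gripper_width: 45.2
t: 26.08
position: [659.0, -44.7, 116.3]
tool_rot: [0.044, 3.141, 0.0]
wrist_force: [-3.1, -0.4, 8.2]
gripper_width: 44.9
```

Seated. Release, rise and clear the view.

```bash

python3 -m pendant '{"xyz":[[0,0,0],[0,0,0],[0,0,0],[0,0,0],[0,0,-4],[0,0,-12],[0,0,-20],[0,0,-25],[0,0,-20],[0,0,-10]],"roll":[0,0,0,0,0,0,0,0,0,0]}' 0.27
python3 -m pendant '{"xyz":[[3,12,0],[6,25,0],[8,30,0],[8,30,0],[8,30,0],[8,30,0],[8,30,0],[7,28,0],[5,17,0],[2,8,0],[0,0,0],[0,0,0]],"roll":[0,0,0,0,0,0,0,0,0,0,0,0]}'
python3 - <<'E'
from h import *
todo(0,0,0)
s=vision.capture('side');t=vision.capture('top');cv2.imwrite('pics/s15f.png',s[:,:,::-1]);cv2.imwrite('pics/t15f.png',t[:,:,::-1])
cv2.imwrite('pics/z15.png',np.hstack([cv2.resize(t[120:200,310:390,::-1],(400,400),interpolation=0),cv2.resize(s[185:265,355:435,::-1],(400,400))]))
E
```

```text
t: 26.92
position: [659.7, -44.8, 210.6]
tool_rot: [0.044, 3.138, 0.0]
wrist_force: [0.9, -0.3, 0.1]
gripper_width: 62.4
t: 27.92
position: [602.4, 196.4, 206.4]
tool_rot: [-0.044, -3.141, 0.001]
wrist_force: [0.1, -0.9, 0.2]
gripper_width: 62.4
t 27.92 pos [602.4 196.4 206.4] tool shift [ 596.6 -212.9  206.9] head 88.41 roll -0.002 tilt [-0.001 -0.001 -1.   ] F [ 0.1 -0.9  0.2] w 62.4
```

View pics/z15.png

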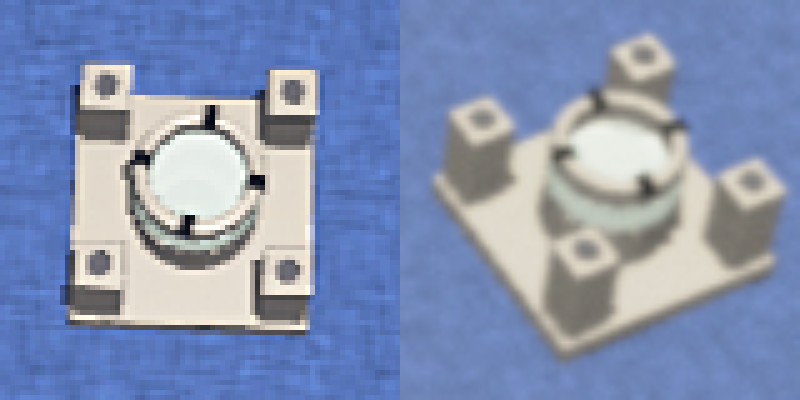

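View pics/s15f.png

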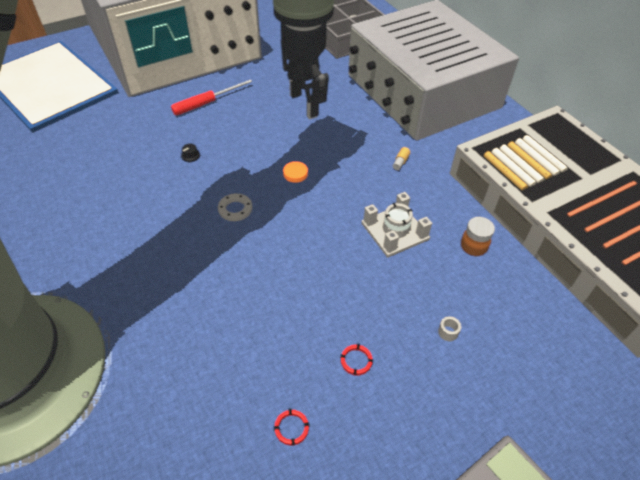

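```bash
python3 - <<'E'
from h import *
for n,p in(("top",(349.4,153.5)),("side",(398.6,212.8))):
    for z in(50.5,52): print(n,z,cast(n,p,z).round(1))
I=cv2.imread('pics/t15f.png')[:,:,::-1]
P=np.array([cast('top',dark(I,p,2),46) for p in [(331,137),(368,138),(330,172),(367,174)]]);print(P.mean(0))
# inner bright glass disc seen through ring, in both views (red<green tint)
for n,f,u,v in(("top",'pics/t15f.png',349,154),("side",'pics/s15f.png',399,213)):
    J=cv2.imread(f)[:,:,::-1].astype(int);w=J[v-14:v+15,u-14:u+15];m=((w[...,1]-w[...,0])>3)&(w.min(2)>205)
    y,x=np.nonzero(m);c=(x.mean()+u-14,y.mean()+v-14);print(n,m.sum(),np.round(c,1),cast(n,c,42).round(1))
E
```

```text
top 50.5 [658.5 -44.3  50.5]
top 52 [658.  -44.3  52. ]
side 50.5 [661.  -46.3  50.5]
side 52 [660.1 -47.4  52. ]
[657.48441704 -43.76101437  46.        ]
top 257 [349.2 155. ] [658.7 -44.3  42. ]
side 96 [398.3 214.9] [663.  -44.4  42. ]
```

```bash
python3 -c "
from bench import env
print(env.hand_in(), env.get_state()['t'])"
```

```text
the job is handed in; nothing more can be done
the job is handed in; nothing more can be done
```

The stack is built in the holder in the order asked: spacer, then glass, then the notched ring. I handed the job in at about 28 s with the gripper open and well clear.

- **Placing:** Each part was lowered in sub-millimetre steps until it touched, at 5 to 8 N on the wrist, and then released. No lateral jam was felt. I set the glass back down on the table once to take a lower, safer grip on it. It was never dropped.
- **Centring, ring:** In the last pictures the stack lies flat between the posts. The ring centre is within about 1 mm of the post centre in the top view. In the side view it is 0 to 1 mm off in x and 0.4 to 1.5 mm off in y.
- **Centring, glass and spacer:** The spacer and glass were placed at the same tool position. I checked the spacer only by eye in the zoomed top view, and the glass looked centred there too.
- **Disagreements:** The two cameras differ by a steady 2 to 2.5 mm, so I aimed at their mean; a side-view measurement of the held spacer supported that for y. One rough final side-view check of the glass was about 2.7 mm off in x. It relied on a partly glare-covered mask, and the top view put the glass about 1 mm off, so I did not act on it.
- **False alarm:** I briefly took the held spacer for tilted over the holder. A closer look against the blue table showed it was upright.

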